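# Stop-button check on the balance's sample changer

### The arm

A 6-joint arm with a two-finger parallel gripper is mounted at the origin on the work surface. World frame = base frame: x ahead of the robot, y to its left, z up, the work surface at z = 0. Lengths are in mm, angles in rad, forces in N, time in s.
With the tool pointing down it reaches from about 350 to 850 mm from the base axis. Payload 8.1 kg.
Tool frame: the origin (TCP) lies at the very end of the fingers, on their centre line; the grasp point (between the pads) lies 19 mm behind it; z points along the fingers, y is the direction in which the jaws open and shut (so a half turn about z gives the same grasp; the last joint's range is limited). The gripper opens to 85 mm and grips with 20 to 120 N. Pads are 22 mm wide; open, the fingers measure 114 mm over their backs; the gripper's body (76 mm by 85 mm) begins 54 mm behind the grasp point. The pads swing forward as they close: fully open they stand 13 mm farther back than shut.
Start: joints at [1.106, 0.13, 1.488, -0, 1.523, -0.085], TCP at [222.42, 557.256, 231.292] pointing down, gripper open.
Joint ranges: [-2.96, 2.96], [-0.89, 2.26], [0.02, 2.5], [-1.34, 4.48], [0, 2.73], [-2.66, 2.66]. Speed limits (rad/s): [2.39, 2.39, 2.79, 3.14, 3.14, 3.14].

### API

Orientations are given as a unit quaternion [x, y, z, w].
In Python, from cell import monitor, grab_frame, workorder gives the robot as it stands.
- The arm moves only by the tool play_rows, never from a script. Its argument "rows" is a list of rows, each a list of 3 entries, a list of its own where there are three numbers: the shift along the tool's x, y, z in mm, then the turn, a rotation vector about the tool's x, y, z in rad, then the finger opening in mm, from 0 to 85.4. A call has exactly 5 rows; each row is the pose to reach, as a shift and turn from the pose commanded when the call began, along the tool's axes at that moment; what a row does not reach only later rows make up. A row lasts 1/12 s, in which the tool goes at most 41.7 mm and 7.16 degrees, less where a joint would pass 70% of its speed; a pose out of reach is approached as far as the arm can. A call with a gripper value outside its range is refused whole. The fingers move at their own pace and stop on an object; "squeeze" is the grip in N (left out, the last holds). Time passes only in rows, so rows that repeat a pose let the fingers close, or fill a call up. It gives the time, the measured TCP pose, the force and the opening at its end, in the units of the state.
- monitor.get_state(): the state, without advancing time (a new reading comes with each control period).
- grab_frame(name): name is "scene" or "top" or "wrist"; returns a dict with "frame" (400x640x3 uint8, red, green, blue), "z_map" (400x640 float32, mm along the optical axis (not along the pixel's ray), 0 where there is no reading), "fx", "fy", "cx", "cy" (pixels), "rvec" (rotation vector, rad) and "tvec" (3), from world to camera coordinates, as OpenCV has them; the wrist camera has in their place "hand_eye" (4x4, takes a point from camera to tool coordinates, whose origin is the TCP and whose axes are the flange's). Camera axes: x right, y down, z forward; pixel columns grow to the right and rows downward; lengths in mm; the calibration is good to about 2 mm. A picture is of the moment at which its call begins: read the wrist's pose just before it.
- workorder.sign_off(): hands the job in, once; it reports no verdict.
The state is a dict: "clock": time; "joint_positions": joint angles; "dq": joint speeds; "tau": joint torques, N m; "position": TCP position; "orientation": TCP orientation; "force": force on the tool from outside, world axes, zero at the start; "ft_torque": the same for the moment, N m; "gripper_width": opening from 0.0 (shut) to 1.0 (fully open).
Only numpy, scipy, OpenCV 4.12 (cv2) and the standard library are available. Lean on these libraries where they do the work, as an engineer would, in place of code of your own. Each camera call takes 0.05 s, during which the arm holds its last target. There are 200 camera calls.

### The job

Check the stop button of the sample changer: with a fingertip, press the three-lobed mushroom head in until it latches and let go, so that it is seen to stay down by itself, then push one of its lobes round clockwise (seen from above) with a fingertip until the latch lets go and the head springs back out. Once the stop is out again, re-arm the changer: press the square reset key on the two-button box fully in and let it come back up. Push gently with the fingertips and do not grip the stop head; do not press the round start button beside the reset key, and neither lift nor shift anything that stands about.

Things in the scene. Friction and masses are not known exactly. Their poses are not given: they have to be found in the camera images.
- stop_top (a point): Centre of the top of the stop button's head, moving with it: a domed mushroom with three round lobes, 66 mm over the lobes, 22 mm thick. z up; x points along one lobe, the others at +-120 degrees. Each lobe is an upright cylinder, radius 11 mm, axis 22 mm from the head's axis, its straight flank 6 to 18 mm below this point. Between the lobes: open finger hollows down to radius 21 mm.
- stop_box: Grey enclosure that carries the stop head at the centre of its top, 92 x 92 mm, fixed to the bench; origin under its centre. Its top is 62 mm above the bench; the top of the head, when out, 99 mm.
- stop_press (a joint): How far the stop head is pushed in, m: 0 out, latches at about 0.0074 (it rests there when let go), hard stop at 0.009. Pushing it in takes 4.5 N at first and 8 to 10 N from the latch on. Springs out by itself once the latch is released.
- stop_twist (a joint): Twist of the stop head, rad, growing clockwise seen from above: 0 at rest, end stop at 0.95. The latch lets go at about 0.6. A spring turns the head back to 0 when let go; about 0.1 N m (4 to 5 N on a lobe) holds it at 0.9.
- reset_top (a point): Centre of the top of the square reset key, 28 x 28 mm, moving with the key. z up, x axis square to the key's sides. It is on a grey two-button box (82 x 142 mm, top 55 mm above the bench, fixed to the bench); the key's top stands 67 mm above the bench and 9 mm above the square black frame around it.
- reset_key (a joint): How far the reset key is pushed in, m: 0 out, 0.005 fully in (hard stop). 1.5 N at first, 4 N fully in; springs back.
- start_top (a point): Centre of the top of the round start button (26 mm across, in a steel ring), 68 mm from the reset key on the same box and as high. Not to be pressed.
- start_key (a joint): How far the start button is pushed in, m: 0 out, 0.005 fully in. Leave it out.
- vial_small: Small amber vial with red cap, 23 mm across, 46 mm tall, loose; origin under its centre. Bystander.
- vial_large: Amber vial with black cap, 28 mm across, 60 mm tall, loose; origin under its centre. Bystander.
- weight_200: Knobbed steel calibration weight, 30 mm across, 40 mm tall, loose; origin under its centre. Bystander.
- weight_100: Knobbed steel calibration weight, 24 mm across, 32 mm tall, loose; origin under its centre. Bystander.
- weigh_dish: Shallow aluminium weighing dish, 64 mm across, 16 mm tall, loose; origin under its centre. Bystander.
- pill_jar: White jar with cap, 48 mm across, 70 mm tall, loose; origin under its centre. Bystander.
- tweezers: Steel tweezers lying flat, 125 mm long along their x axis, 10 mm high, loose; origin under their middle. Bystander.

How it is judged:
By the outcome, as a careful person would: the job done as asked, in the order asked, and still so for the second after the job is handed in, with the robot touching nothing.
It also fails if it takes over 51 s, if anything falls off the work surface, if the arm or the gripper's body presses on something with over 40 N, if the wrist force passes 120 N, or if a joint passes its speed limit or range.

## Working session

There is one attempt and no reset: what is moved stays moved. The work goes in short steps, Python scripts to look and compute and a tool call to move; the robot and the scene stay as the last step left them, time stands still between calls to the robot, and variables do not carry over. Pictures are saved under pics/ and viewed, about 8 in all and at most 12, crops included, and the job is handed in when it is done.

Besides the shell and the picture viewer there is one more tool, called after "Emit:" as a command line: name --argument value ..., lists and objects as JSON in quotes. play_rows: Moves the arm, as the interface text tells. Its arguments: {"type":"object","properties":{"rows":{"type":"array"},"squeeze":{"type":"number"}},"required":["rows"]}

```bash
mkdir -p pics
cat > h.py <<'E'
import numpy as np, cv2
from cell import monitor, grab_frame, workorder
from scipy.spatial.transform import Rotation as R
def cloud(f, st=None):
    z=f["z_map"].astype(float); v,u=np.mgrid[:z.shape[0],:z.shape[1]]
    p=np.stack([(u-f["cx"])/f["fx"]*z,(v-f["cy"])/f["fy"]*z,z],-1)
    if "hand_eye" in f:
        H=np.array(f["hand_eye"]); p=p@H[:3,:3].T+H[:3,3]
        p=p@R.from_quat(st["orientation"]).as_matrix().T+np.array(st["position"])
    else:
        M=cv2.Rodrigues(np.array(f["rvec"],float))[0]; p=(p-np.array(f["tvec"]).ravel())@M
    p[z<=0]=np.nan
    return p
def save(f,n): cv2.imwrite("pics/"+n,f["frame"][:,:,::-1])
E
python3 - <<'E'
from h import *
s=monitor.get_state(); print({k:np.round(v,3) for k,v in s.items()})
f=grab_frame("top"); save(f,"top.png"); p=cloud(f); np.save("top.npy",p)
for lo,hi in [(92,104),(58,66),(52,57.5),(64,70)]:
    m=(p[...,2]>lo)&(p[...,2]<hi); n,l,st,c=cv2.connectedComponentsWithStats(m.astype(np.uint8))
    for i in range(1,n):
        if st[i,4]>40: print(lo,hi,st[i],np.round(np.nanmean(p[l==i],0),1))
E
```

```text
{'clock': np.float64(0.0), 'joint_positions': array([ 1.106,  0.131,  1.489,  0.   ,  1.523, -0.085]), 'dq': array([ 0.001,  0.   , -0.   , -0.002,  0.   , -0.001]), 'tau': array([ 1.0000e-03, -5.6943e+01, -5.0053e+01, -0.0000e+00,  1.5000e-02,
        0.0000e+00]), 'position': array([222.155, 556.735, 230.223]), 'orientation': array([ 0.189,  0.982, -0.001, -0.   ]), 'force': array([ 0.087, -0.349, -0.223]), 'ft_torque': array([-0.023,  0.028,  0.017]), 'gripper_width': np.float64(0.999)}
92 104 [149   1  11   9  55] [938.6 330.1  96.9]
92 104 [190   1  10   9  45] [938.5 247.4  96.7]
92 104 [199   0  25   4  54] [951.8 214.8  95.4]
92 104 [ 458    0   81   76 3128] [ 878.4 -369.7   98. ]
92 104 [133  14  11  10  75] [912.4 363.4  93.9]
92 104 [204  16  10   9  50] [907.  217.8  96.9]
92 104 [126  33  12  10  52] [866.9 370.8  97.1]
92 104 [162  33  22  15  92] [856.6 284.2  98.6]
92 104 [208  34  11   9  49] [866.2 206.5  96. ]
92 104 [131  52  11  10  49] [825.3 360.2  96.7]
92 104 [202  53  11  10  47] [824.4 217.3  96.7]
92 104 [254  60  31   4  93] [816.8  93.7  98. ]
92 104 [3
[... 808 characters left out ...]
559.3 -127.9   61.2]
58 66 [182 177   8  19  58] [570.2 261.3  60.8]
58 66 [169 183  12  11  43] [562.  284.2  62.3]
58 66 [207 183  15  17  75] [557.  202.5  61.7]
52 57.5 [452  35   3  35  41] [ 865.7 -297.7   54.9]
52 57.5 [31 93 10 17 45] [748.3 581.8  54.6]
52 57.5 [ 28 147   8  50  91] [598.8 576.8  54.7]
52 57.5 [ 159  164   76   49 2116] [564.4 238.7  54.8]
52 57.5 [ 33 198   9  66 132] [483.2 553.3  54.9]
64 70 [256  68  93  41 635] [768.3   6.8  67.5]
64 70 [17 85 20 25 68] [746.9 586.3  67.3]
64 70 [308 125  21  21 255] [672.8  -5.   68.5]
64 70 [ 23 145  15 119 274] [530.3 562.8  67.1]
64 70 [171 177  16  15 184] [571.4 274.1  66.6]
64 70 [206 184  13  12 122] [560.3 207.   66.7]
```

View pics/top.png

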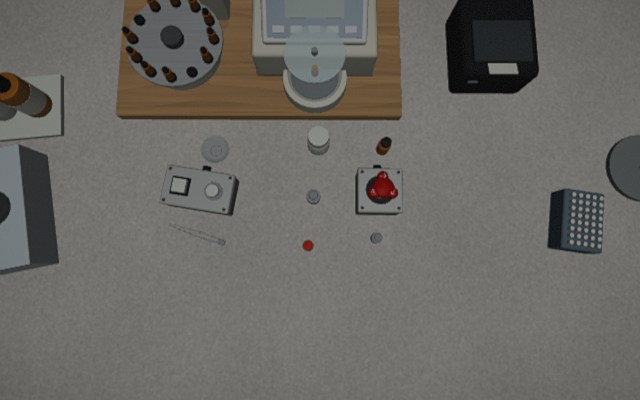

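Emit:
play_rows --rows '[[[-28,-27,-3],[0,0,0],0],[[-56,-54,-6],[0,0,0],0],[[-84,-81,-9],[0,0,0],0],[[-112,-108,-12],[0,0,0],0],[[-140,-135,-15],[0,0,0],0]]' --squeeze 30

```text
clock: 0.47
position: [302.3, 378.1, 245.6]
orientation: [0.188, 0.982, -0.001, -0.0]
force: [1.6, 0.2, 0.3]
gripper_width: 0.301
```

Emit:
play_rows --rows '[[[-28,-27,-3],[0,0,0],0],[[-56,-54,-6],[0,0,0],0],[[-84,-81,-9],[0,0,0],0],[[-112,-108,-12],[0,0,0],0],[[-140,-135,-15],[0,0,0],0]]'

```text
clock: 0.88
position: [382.4, 200.8, 261.0]
orientation: [0.189, 0.982, -0.0, -0.0]
force: [1.8, 0.8, 1.1]
gripper_width: 0.001
```

Emit:
play_rows --rows '[[[-28,-27,-3],[0,0,0],0],[[-56,-54,-6],[0,0,0],0],[[-84,-81,-9],[0,0,0],0],[[-112,-108,-12],[0,0,0],0],[[-140,-135,-15],[0,0,0],0]]'

```text
clock: 1.3
position: [462.4, 23.5, 276.1]
orientation: [0.189, 0.982, 0.0, -0.0]
force: [0.6, -0.3, 0.2]
gripper_width: -0.001
```

Emit:
play_rows --rows '[[[-28,-27,-3],[0,0,0],0],[[-56,-54,-6],[0,0,0],0],[[-84,-81,-9],[0,0,0],0],[[-112,-108,-12],[0,0,0],0],[[-112,-108,-12],[0,0,0],0]]'

```text
clock: 1.72
position: [527.4, -122.3, 287.1]
orientation: [0.191, 0.982, -0.001, -0.0]
force: [0.4, -0.3, 0.0]
gripper_width: 0.0
```

Run:
```python
from h import *
s=monitor.get_state(); print({k:np.round(v,3) for k,v in s.items()})
f=grab_frame("wrist"); print(np.round(f["hand_eye"],3),f["fx"]); save(f,"w1.png"); p=cloud(f,s); np.save("w1.npy",p)
for lo,hi in [(90,104),(58,66)]:
    m=(p[...,2]>lo)&(p[...,2]<hi); n,l,st,c=cv2.connectedComponentsWithStats(m.astype(np.uint8))
    for i in range(1,n):
        if st[i,4]>200: print(lo,hi,st[i],np.round(np.nanmean(p[l==i],0),1), np.round(cv2.minAreaRect(p[l==i][:,:2].astype(np.float32)),1) if 0 else cv2.minAreaRect(p[l==i][:,:2].astype(np.float32)))
```

```text
{'clock': np.float64(1.717), 'joint_positions': array([-0.321, -0.045,  1.567, -0.002,  1.62 , -1.507]), 'dq': array([ 0.071, -0.058,  0.064,  0.039,  0.032,  0.088]), 'tau': array([ -2.164, -47.079, -52.445,  -0.095,  -0.237,  -1.2  ]), 'position': array([ 527.351, -122.276,  287.111]), 'orientation': array([ 0.191,  0.982, -0.001, -0.   ]), 'force': array([ 0.435, -0.254,  0.039]), 'ft_torque': array([0.031, 0.009, 0.058]), 'gripper_width': np.float64(0.0)}
[[-1.00000e-03 -9.49000e-01 -3.15000e-01  8.15590e+01]
 [ 1.00000e+00 -0.00000e+00 -1.00000e-03 -6.89000e-01]
 [ 1.00000e-03 -3.15000e-01  9.49000e-01 -1.42553e+02]
 [ 0.00000e+00  0.00000e+00  0.00000e+00  1.00000e+00]] 342.02239385652376
90 104 [ 289  180   55   54 1789] [ 558.2 -132.9   96.6] ((565.14892578125, -133.52378845214844), (59.30825424194336, 53.5697021484375), 88.70712280273438)
90 104 [451 301  91  37 723] [750.7  -4.2  97.1] ((757.3369140625, 1.9666748046875), (98.47370147705078, 31.896760940551758), 86.16754150390625)
90 104 [555 320  57  21 509] [814.6  93.9  97.2] ((814.610107421875, 94.57728576660156), (55.43608474731445, 5.067970275878906), 88.48326110839844)
58 66 [609  58  27  37 270] [555.8 195.6  61.5] ((556.6094970703125, 196.41758728027344), (20.850162506103516, 34.96553039550781), 75.75371551513672)
58 66 [ 268  146  102   98 4283] [ 553.1 -130.7   62. ] ((559.7225341796875, -133.55406188964844), (91.8235855102539, 91.24052429199219), 89.08824920654297)
58 66 [431 277  98  48 452] [742.   -8.6  62.3] ((750.3701171875, -2.819366455078125), (40.07957458496094, 122.08191680908203), 1.953701138496399)
58 66 [540 304  47  17 223] [814.6  93.7  62. ] ((814.8021850585938, 93.33499145507812), (57.16352844238281, 10.117554664611816), 79.77793884277344)
```

View pics/w1.png

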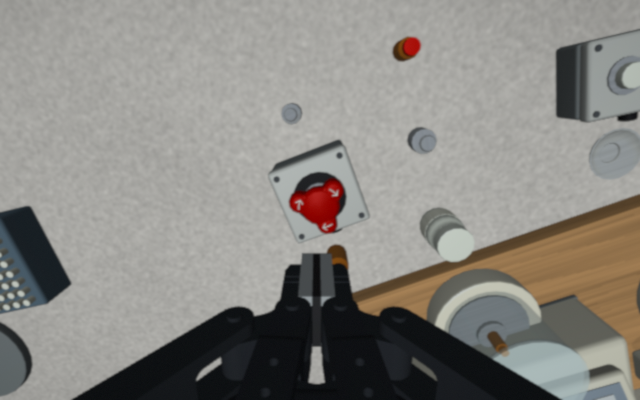

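```bash
cat >> h.py <<'E'
def stop(p,fr):
    q=fr.astype(int); red=(q[...,0]>90)&(q[...,0]>2.2*q[...,1])
    m=(p[...,2]>58)&(p[...,2]<66)&(abs(p[...,0]-560)<65)&(abs(p[...,1]+130)<65)
    print("box",cv2.minAreaRect(p[m][:,:2].astype(np.float32)),np.nanmedian(p[m][:,2]))
    h=p[red&(p[...,2]>75)&(abs(p[...,0]-560)<65)&(abs(p[...,1]+130)<65)]
    c=h[:,:2].mean(0); print("head",len(h),c,np.percentile(h[:,2],[2,50,98]))
    from scipy.optimize import minimize
    def cost(v):
        d=h[:,:2]-v[:2]; sd=np.hypot(*d.T)-21
        for k in range(3):
            a=v[2]+k*2*np.pi/3; sd=np.minimum(sd,np.hypot(d[:,0]-22*np.cos(a),d[:,1]-22*np.sin(a))-11)
        return (np.maximum(sd,0)**2).mean()
    b=min((minimize(cost,[*c,a],method="Nelder-Mead") for a in np.arange(0,2.1,.3)),key=lambda r:r.fun)
    print("fit",b.x[:2],np.degrees(b.x[2])%120,b.fun)
E
python3 - <<'E'
from h import *
s=monitor.get_state(); 
f=grab_frame("wrist");f=grab_frame("wrist");s=monitor.get_state(); print(s["position"],s["clock"]); f=grab_frame("wrist");p=cloud(f,s); stop(p,f["frame"])
g=grab_frame("top"); stop(cloud(g),g["frame"])
# fingers in tool frame
z=f["z_map"]; H=np.array(f["hand_eye"]); pt=(p-np.array(s["position"]))@R.from_quat(s["orientation"]).as_matrix()
for a,b in [(-4,4),(-10,-4),(-20,-10),(-30,-20),(-45,-30)]:
    m=(pt[...,2]>a)&(pt[...,2]<b)&(abs(pt[...,0])<60)&(abs(pt[...,1])<60)
    if m.sum()>3: print(a,b,m.sum(),np.round([pt[m].min(0),pt[m].max(0)],1).tolist())
p0=np.load("top.npy")
m=(p0[...,2]>52)&(p0[...,2]<57.5)&(abs(p0[...,0]-565)<70)&(abs(p0[...,1]-240)<95); print("2btn",cv2.minAreaRect(p0[m][:,:2].astype(np.float32)))
E
```

```text
[ 525.87271668 -116.46652125  287.38414329] 1.8667
box ((559.7221069335938, -133.52467346191406), (91.86135864257812, 91.45219421386719), 89.25291442871094) 61.95038456999947
head 1483 [ 557.43450575 -132.72310211] [92.91668358 96.97166165 99.66381497]
fit [ 559.53133694 -133.13018107] 0.00618383268471635 0.0
box ((587.264404296875, -88.75060272216797), (10.642276763916016, 45.715518951416016), 78.47331237792969) 60.72543780285861h.py:20: RuntimeWarning: Mean of empty slice.
  c=h[:,:2].mean(0); print("head",len(h),c,np.percentile(h[:,2],[2,50,98]))
  ret = um.true_divide(
Traceback (most recent call last):
  File "h.py", line 20, in stop
    c=h[:,:2].mean(0); print("head",len(h),c,np.percentile(h[:,2],[2,50,98]))
                                             ~~~~~~~~~~~~~^^^^^^^^^^^^^^^^^^
IndexError: index -1 is out of bounds for axis 0 with size 0
```

Run:
```python
from h import *
s=monitor.get_state(); f=grab_frame("wrist");p=cloud(f,s); q=f["frame"].astype(int)
red=(q[...,0]>90)&(q[...,0]>2.2*q[...,1])&(p[...,2]>75)&(abs(p[...,0]-560)<50)&(abs(p[...,1]+130)<50)
h=p[red]
for c in [(559.6,-133.4),(558.5,-132)]:
    d=h[:,:2]-c; w=(d[:,0]+1j*d[:,1]); print("yaw",np.degrees(np.angle((w**3).sum()))/3)
    r=abs(w); far=r>25; print(np.histogram(np.degrees(np.angle(w[far]))%360,np.arange(0,361,15))[0].tolist())
for uv in [(300,202),(333,188),(328,226)]: print(uv,p[uv[1],uv[0]].round(1))
pt=(p-np.array(s["position"]))@R.from_quat(s["orientation"]).as_matrix()
for a,b in [(-6,6),(-12,-6),(-20,-12),(-30,-20),(-45,-30)]:
    m=(pt[...,2]>a)&(pt[...,2]<b)&(abs(pt[...,0])<60)&(abs(pt[...,1])<60)
    if m.sum()>3: print(a,b,m.sum(),np.round([pt[m].min(0),pt[m].max(0)],1).tolist())
p0=np.load("top.npy")
m=(p0[...,2]>52)&(p0[...,2]<57.5)&(abs(p0[...,0]-565)<70)&(abs(p0[...,1]-240)<95); print("2btn",cv2.minAreaRect(p0[m][:,:2].astype(np.float32)))
m=(p0[...,2]>58)&(p0[...,2]<66)&(abs(p0[...,0]-560)<55)&(abs(p0[...,1]+130)<55); print("box top cam",cv2.minAreaRect(p0[m][:,:2].astype(np.float32)))
cv2.imwrite("pics/z1.png",cv2.resize(f["frame"][130:340,220:420,::-1],None,fx=2.8,fy=2.8,interpolation=cv2.INTER_CUBIC))
```

```text
yaw -0.338807316451284
[26, 2, 0, 0, 0, 0, 5, 42, 47, 12, 0, 0, 0, 0, 15, 44, 31, 1, 0, 0, 0, 0, 6, 16]
yaw -0.1807386324582525
[26, 0, 0, 0, 0, 0, 4, 32, 31, 7, 0, 0, 0, 0, 6, 45, 36, 11, 0, 0, 0, 0, 11, 22]
(300, 202) [ 545.7 -142.2   98.2]
(333, 188) [ 545.4 -105.8   94.2]
(328, 226) [ 581.9 -125.4   95.7]
-6 6 58 [[7.0, -12.2, -5.9], [12.0, 5.7, -3.0]]
-12 -6 376 [[6.5, -14.1, -12.0], [12.4, 12.4, -6.0]]
-20 -12 595 [[6.0, -14.3, -20.0], [12.3, 12.9, -12.0]]
-30 -20 927 [[6.3, -14.3, -30.0], [12.3, 12.9, -20.0]]
-45 -30 1825 [[-10.9, -29.6, -45.0], [14.8, 27.7, -30.0]]
2btn ((565.666259765625, 240.62802124023438), (142.0698699951172, 81.4688949584961), 80.60600280761719)
box top cam ((562.4246826171875, -130.11354064941406), (91.97140502929688, 91.15296936035156), 88.51918029785156)
```

View pics/z1.png

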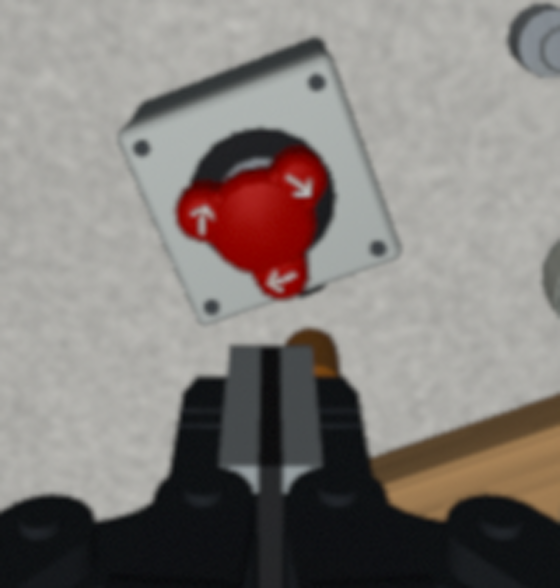

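Emit:
play_rows --rows '[[[-10,0,33],[0,0,0.04],0],[[-20,-1,66],[0,0,0.08],0],[[-30,-1,100],[0,0,0.12],0],[[-38,-1,133],[0,0,0.14],0],[[-38,-1,170],[0,0,0.14],0]]'

```text
clock: 2.43
position: [562.7, -130.6, 118.2]
orientation: [0.257, 0.966, -0.0, 0.002]
force: [1.0, -0.5, 0.1]
gripper_width: 0.001
```

Emit:
play_rows --rows '[[[0,0,4],[0,0,0],0],[[0,0,8],[0,0,0],0],[[0,0,12],[0,0,0],0],[[0,0,14],[0,0,0],0],[[0,0,14],[0,0,0],0]]'

```text
clock: 2.85
position: [562.6, -131.6, 106.6]
orientation: [0.257, 0.966, -0.0, 0.002]
force: [0.6, -0.1, 0.4]
gripper_width: 0.003
```

Emit:
play_rows --rows '[[[0,0,2],[0,0,0],0],[[0,0,4],[0,0,0],0],[[0,0,6],[0,0,0],0],[[0,0,8],[0,0,0],0],[[0,0,8],[0,0,0],0]]'

```text
clock: 3.27
position: [561.9, -131.7, 97.0]
orientation: [0.257, 0.966, -0.0, 0.001]
force: [-0.2, 0.3, 6.5]
gripper_width: 0.0
```

Emit:
play_rows --rows '[[[0,0,1],[0,0,0],0],[[0,0,2],[0,0,0],0],[[0,0,3],[0,0,0],0],[[0,0,4],[0,0,0],0],[[0,0,4],[0,0,0],0]]'

```text
clock: 3.68
position: [561.9, -131.7, 93.1]
orientation: [0.257, 0.966, -0.0, 0.001]
force: [0.3, 0.0, 5.1]
gripper_width: 0.0
```

Emit:
play_rows --rows '[[[0,0,0.5],[0,0,0],0],[[0,0,1],[0,0,0],0],[[0,0,1.5],[0,0,0],0],[[0,0,2],[0,0,0],0],[[0,0,2],[0,0,0],0]]'

```text
clock: 4.1
position: [561.8, -131.7, 91.1]
orientation: [0.257, 0.966, -0.0, 0.001]
force: [-0.6, 0.4, 8.3]
gripper_width: 0.003
```

Emit:
play_rows --rows '[[[0,0,0.3],[0,0,0],0],[[0,0,0.6],[0,0,0],0],[[0,0,0.8],[0,0,0],0],[[0,0,0.8],[0,0,0],0],[[0,0,0.8],[0,0,0],0]]'

```text
clock: 4.52
position: [561.9, -131.7, 90.4]
orientation: [0.257, 0.966, -0.0, 0.001]
force: [-1.6, 0.6, 8.1]
gripper_width: 0.001
```

Emit:
play_rows --rows '[[[0,0,0.4],[0,0,0],0],[[0,0,0.8],[0,0,0],0],[[0,0,0.8],[0,0,0],0],[[0,0,-2],[0,0,0],0],[[0,0,-8],[0,0,0],0]]'

```text
clock: 4.93
position: [560.7, -131.3, 96.9]
orientation: [0.257, 0.966, 0.0, -0.001]
force: [-0.4, -0.4, 0.6]
gripper_width: 0.002
```

Emit:
play_rows --rows '[[[0,0,-20],[0,0,0],0],[[-6,-10,-50],[0,0,0],0],[[-16,-24,-80],[0,0,0],0],[[-26,-38,-100],[0,0,0],0],[[-26,-38,-100],[0,0,0],0]]'

```text
clock: 5.35
position: [567.3, -180.9, 203.5]
orientation: [0.258, 0.966, -0.001, 0.004]
force: [0.5, -0.1, 0.8]
gripper_width: -0.0
```

Run:
```python
from h import *
grab_frame("scene");grab_frame("wrist");s=monitor.get_state(); print(s["position"],s["orientation"],s["force"]); f=grab_frame("wrist");p=cloud(f,s); stop(p,f["frame"])
q=f["frame"].astype(int)
h=p[(q[...,0]>90)&(q[...,0]>2.2*q[...,1])&(p[...,2]>75)&(abs(p[...,0]-560)<50)&(abs(p[...,1]+130)<50)]
d=h[:,:2]-(561,-132); w=d[:,0]+1j*d[:,1]; print("yaw",np.degrees(np.angle((w**3).sum()))/3, "ctr z",np.median(h[abs(w)<8][:,2]))
save(f,"w2.png")
```

```text
[ 565.24159353 -177.97476283  198.23789891] [ 2.57564113e-01  9.66260969e-01 -1.98535333e-05  6.83707979e-04] [ 0.13901362  0.17779364 -0.89178148]
box ((560.3338623046875, -133.58145141601562), (91.81702423095703, 92.00886535644531), 89.13278198242188) 61.953423153924206
head 3028 [ 557.53709306 -133.32794888] [85.86848105 90.24194176 92.78594528]
fit [ 559.84674809 -133.61416232] 0.017747434571484543 0.0
yaw 0.21473590938923934 ctr z 91.90254553845091
```

View pics/w2.png

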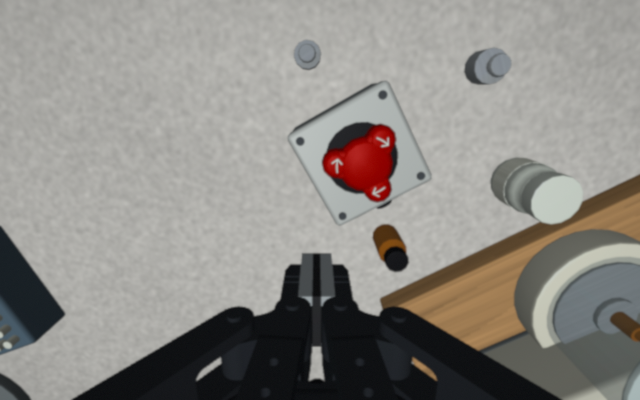

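Emit:
play_rows --rows '[[[0,-3,30],[0,0,0],0],[[0,-3,60],[0,0,0],0],[[0,-3,90],[0,0,0],0],[[0,-3,110],[0,0,0],0],[[0,-3,120],[0,0,0],0]]'

```text
clock: 5.92
position: [559.5, -177.5, 71.4]
orientation: [0.257, 0.966, 0.001, -0.005]
force: [-0.5, 0.1, -0.0]
gripper_width: 0.001
```

Run:
```python
from h import *
grab_frame("top");grab_frame("top");s=monitor.get_state(); print(s["position"],s["orientation"],s["force"],s["joint_positions"])
M=R.from_quat(s["orientation"]).as_matrix(); c=M.T@(np.array([560.8,-132.5,0])-s["position"]); print(c)
for a in np.arange(0.05,1.11,.05):
    C=R.from_rotvec([0,0,a]).as_matrix(); print(round(a,2),(c-C@c)[:2].round(1))
```

```text
[ 560.63672272 -178.19084522   73.57587366] [ 2.56680622e-01  9.66489460e-01  5.33029903e-04 -3.59147185e-03] [-0.15617855 -0.63304327  0.45940312] [-3.94938053e-01  2.34200247e-01  1.66889247e+00  9.18731700e-05
  1.24576106e+00 -1.44658817e+00]
[21.99704158 39.81099955 73.7041631 ]
0.05 [ 2. -1.]
0.1 [ 4.1 -2. ]
0.15 [ 6.2 -2.8]
0.2 [ 8.3 -3.6]
0.25 [10.5 -4.2]
0.3 [12.7 -4.7]
0.35 [15.  -5.1]
0.4 [17.2 -5.4]
0.45 [19.5 -5.6]
0.5 [21.8 -5.7]
0.55 [24.1 -5.6]
0.6 [26.3 -5.5]
0.65 [28.6 -5.2]
0.7 [30.8 -4.8]
0.75 [33.  -4.3]
0.8 [35.2 -3.7]
0.85 [37.4 -3. ]
0.9 [39.5 -2.2]
0.95 [41.6 -1.2]
1.0 [43.6 -0.2]
1.05 [45.6  0.9]
1.1 [47.5  2.1]
```

Emit:
play_rows --rows '[[[0,0,0],[0,0,0],0],[[0,0,0],[0,0,0],0],[[0,0,0],[0,0,0],0],[[0,0,0],[0,0,0],0],[[0,0,0],[0,0,0],0]]'

```text
clock: 6.43
position: [564.2, -180.2, 78.8]
orientation: [0.257, 0.966, -0.0, 0.001]
force: [-0.1, -0.2, -0.1]
gripper_width: 0.002
```

Emit:
play_rows --rows '[[[2.4,-1.5,0],[0,0,0.06],0],[[4.9,-2.9,0],[0,0,0.12],0],[[7.5,-4.2,0],[0,0,0.18],0],[[10.2,-5.2,0],[0,0,0.24],0],[[12.9,-6.2,0],[0,0,0.3],0]]'

```text
clock: 6.85
position: [549.3, -179.1, 78.1]
orientation: [0.4, 0.917, -0.0, 0.0]
force: [-0.8, -0.3, 0.1]
gripper_width: 0.004
```

Emit:
play_rows --rows '[[[2.4,-1.5,0],[0,0,0.06],0],[[4.9,-2.9,0],[0,0,0.12],0],[[7.5,-4.2,0],[0,0,0.18],0],[[10.2,-5.2,0],[0,0,0.24],0],[[12.9,-6.2,0],[0,0,0.3],0]]'

```text
clock: 7.27
position: [536.0, -173.8, 78.1]
orientation: [0.532, 0.847, 0.0, 0.0]
force: [-0.2, 0.2, 1.3]
gripper_width: -0.001
```

Emit:
play_rows --rows '[[[2.4,-1.5,0],[0,0,0.06],0],[[4.9,-2.9,0],[0,0,0.12],0],[[7.5,-4.2,0],[0,0,0.18],0],[[7.5,-4.2,0],[0,0,0.18],0],[[7.5,-4.2,0],[0,0,0.18],0]]'

```text
clock: 7.68
position: [529.0, -168.9, 77.9]
orientation: [0.604, 0.797, 0.0, 0.0]
force: [-1.7, -0.7, -0.6]
gripper_width: -0.002
```

Run:
```python
from h import *
f=grab_frame("wrist");g=grab_frame("scene");s=monitor.get_state(); print(s["position"],s["orientation"],s["force"])
o=np.hstack([f["frame"],g["frame"]])[:,:,::-1]
cv2.imwrite("pics/o3.png",cv2.resize(o,(800,250)))
p=cloud(g);q=g["frame"].astype(int)
m=(q[...,0]>70)&(q[...,0]>2.2*q[...,1])&(p[...,2]>75)&(abs(p[...,0]-560)<45)&(abs(p[...,1]+130)<45)
h=p[m]; print(len(h), np.percentile(h[:,2],[50,98,100]) if len(h) else 0, np.argwhere(m).mean(0))
```

```text
[ 529.07592198 -168.94922567   77.83530596] [6.04351920e-01 7.96717426e-01 5.16253270e-05 3.10827770e-04] [ 0.63371222  0.23686391 -0.02951452]
451 [ 88.14955114  91.45061932 159.23248366] [243.99113082 288.39911308]
```

View pics/o3.png

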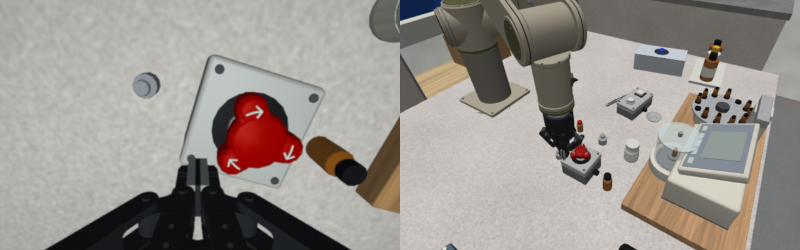

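```bash
cat >> h.py <<'E'
def look(c=(560.8,-132.5)):
    s=monitor.get_state(); f=grab_frame("wrist");p=cloud(f,s); q=f["frame"].astype(int)
    h=p[(q[...,0]>80)&(q[...,0]>2.2*q[...,1])&(p[...,2]>70)&(abs(p[...,0]-560)<40)&(abs(p[...,1]+130)<40)]
    w=(h[:,0]-c[0])+1j*(h[:,1]-c[1]); far=abs(w)>25
    print("t",s["clock"],"pos",np.round(s["position"],1),"F",np.round(s["force"],1),"yaw",np.degrees(np.angle((w**3).sum()))/3,"ctr z",np.median(h[abs(w)<8][:,2]))
    print(np.histogram(np.degrees(np.angle(w[far]))%360,np.arange(0,361,15))[0].tolist())
    t=(np.array(s["position"])[:2]-c); M=R.from_quat(s["orientation"]).as_matrix(); cc=M.T@np.array([-t[0],-t[1],0])
    print("c in tool",cc.round(1),"tool y heading",np.degrees(np.arctan2(M[1,1],M[0,1])),"j6",s["joint_positions"][5])
E
python3 -c "
from h import *
look()"
```

```text
t 7.7833 pos [ 529.1 -168.9   77.8] F [ 0.6  0.2 -0. ] yaw 0.18937747481371095 ctr z 91.9302547344578
[136, 22, 0, 0, 0, 0, 32, 297, 380, 148, 0, 0, 0, 0, 141, 246, 163, 7, 0, 0, 0, 0, 19, 106]
c in tool [26.6 40.4  0. ] tool y heading 15.635559457393178 j6 -0.6742506572270299
```

Emit:
play_rows --rows '[[[0,0,-35],[0,0,0],0],[[10,10,-65],[0,0,-0.06],0],[[25,24,-75],[0,0,-0.12],85],[[44,42,-75],[0,0,-0.19],85],[[62.5,59.7,-75],[0,0,-0.25],85]]'

```text
clock: 8.25
position: [571.1, -92.4, 154.5]
orientation: [0.5, 0.866, 0.0, 0.002]
force: [0.0, -0.1, -0.5]
gripper_width: 0.42
```

Emit:
play_rows --rows '[[[0,0,0],[0,0,0],85],[[0,0,0],[0,0,0],85],[[0,0,0],[0,0,0],85],[[0,0,0],[0,0,0],85],[[0,0,0],[0,0,0],85]]'

```text
clock: 8.67
position: [569.2, -93.4, 152.3]
orientation: [0.502, 0.865, -0.0, -0.0]
force: [-0.4, 0.2, -0.7]
gripper_width: 0.997
```

Run:
```python
from h import *
look()
s=monitor.get_state(); f=grab_frame("wrist");p=cloud(f,s)
pt=(p-np.array(s["position"]))@R.from_quat(s["orientation"]).as_matrix()
for a in range(-50,0,4):
    m=(pt[...,2]>a)&(pt[...,2]<a+4)&(abs(pt[...,0])<20)
    for sg in (-1,1):
        k=m&(pt[...,1]*sg>20)&(pt[...,1]*sg<65)
        if k.sum()>5: print(a,sg,k.sum(),np.round(np.percentile(pt[k],[2,98],axis=0),1)[:,:2].tolist())
save(f,"w4.png"); print(s["gripper_width"])
```

```text
t 8.6667 pos [569.2 -93.4 152.3] F [-0.4  0.2 -0.7] yaw 0.1479579674018672 ctr z 92.06827647010907
[63, 12, 0, 0, 0, 0, 18, 119, 132, 37, 0, 0, 0, 0, 44, 67, 57, 3, 0, 0, 0, 0, 6, 43]
c in tool [-29.8 -26.6   0. ] tool y heading 29.77266478025875 j6 -0.77106812751785
-50 -1 370 [[-2.7, -49.7], [11.5, -43.0]]
-50 1 397 [[-2.7, 41.3], [11.4, 47.9]]
-46 -1 447 [[-9.2, -56.5], [11.4, -43.0]]
-46 1 452 [[-8.6, 41.2], [11.3, 54.8]]
-42 -1 452 [[-10.1, -56.5], [11.4, -43.0]]
-42 1 435 [[-10.2, 41.3], [11.2, 54.6]]
-38 -1 405 [[-10.6, -56.6], [11.3, -43.0]]
-38 1 405 [[-10.4, 41.3], [11.3, 54.9]]
-34 -1 362 [[-10.3, -56.3], [11.3, -43.0]]
-34 1 356 [[-10.1, 41.3], [11.1, 54.8]]
-30 -1 343 [[-10.3, -56.5], [11.3, -43.0]]
-30 1 355 [[-10.6, 41.3], [11.2, 54.9]]
-26 -1 309 [[-9.9, -56.3], [11.3, -43.0]]
-26 1 306 [[-10.5, 41.3], [11.1, 54.8]]
-22 -1 240 [[-10.3, -54.9], [11.2, -43.0]]
-22 1 262 [[-10.8, 41.3], [11.1, 53.0]]
-18 -1 164 [[-10.4, -48.9], [10.8, -43.0]]
-18 1 151 [[-10.3, 41.3], [10.7, 46.5]]
-14 -1 23 [[-8.4, -43.8], [6.9, -43.2]]
-14 1 30 [[-8.8, 41.5], [6.9, 42.0]]
0.995646748012567
```

View pics/w4.png

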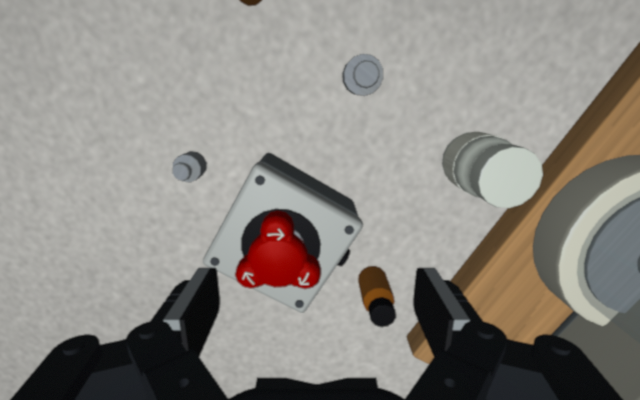

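Emit:
play_rows --rows '[[[0,0,28],[0,0,0],85],[[0,0,55],[0,0,0],85],[[0,0,73],[0,0,0],85],[[0,0,83],[0,0,0],85],[[0,0,88],[0,0,0],85]]'

```text
clock: 9.18
position: [568.2, -92.7, 62.5]
orientation: [0.501, 0.865, -0.0, -0.001]
force: [0.2, -0.1, 0.4]
gripper_width: 0.995
```

Emit:
play_rows --rows '[[[0,0,0],[0,0,0],85],[[0,0,0],[0,0,0],85],[[0,0,0],[0,0,0],85],[[0,0,0],[0,0,0],85],[[0,0,0],[0,0,0],85]]'

```text
clock: 9.6
position: [570.4, -92.8, 65.8]
orientation: [0.501, 0.865, 0.0, 0.001]
force: [-0.3, -0.3, -0.1]
gripper_width: 0.992
```

```bash
python3 -c "
from h import *
look()"
```

```text
t 9.6 pos [570.4 -92.8  65.8] F [-0.3 -0.3 -0.1] yaw 3.620239179573335 ctr z 92.04020035868416
[130, 34, 0, 0, 0, 0, 50, 336, 343, 84, 0, 0, 0, 0, 0, 0, 0, 0, 0, 0, 0, 0, 0, 1]
c in tool [-29.6 -28.1   0. ] tool y heading 29.853296671049137 j6 -0.7710048511682777
```

Emit:
play_rows --rows '[[[-1.7,1.7,0],[0,0,0.06],85],[[-3.6,3.3,0],[0,0,0.12],85],[[-5.5,4.8,0],[0,0,0.18],85],[[-7.5,6.2,0],[0,0,0.24],85],[[-9.6,7.5,0],[0,0,0.3],85]]'

```text
clock: 10.07
position: [581.0, -97.4, 64.9]
orientation: [0.626, 0.78, -0.0, 0.0]
force: [-0.8, -1.2, -0.1]
gripper_width: 0.991
```

Emit:
play_rows --rows '[[[-1.7,1.7,0],[0,0,0.06],85],[[-3.6,3.3,0],[0,0,0.12],85],[[-5.5,4.8,0],[0,0,0.18],85],[[-7.5,6.2,0],[0,0,0.24],85],[[-7.5,6.2,0],[0,0,0.24],85]]'

```text
clock: 10.48
position: [588.5, -103.4, 64.8]
orientation: [0.715, 0.699, -0.0, -0.0]
force: [-1.9, 0.3, 2.0]
gripper_width: 0.992
```

```bash
python3 -c "
from h import *
look()"
```

```text
t 10.4833 pos [ 588.5 -103.4   64.8] F [-1.9  0.3  2. ] yaw -14.566773439804125 ctr z 92.15924260165264
[18, 0, 0, 0, 1, 92, 344, 279, 36, 0, 0, 0, 0, 1, 0, 0, 0, 0, 0, 0, 0, 1, 118, 201]
c in tool [-29.7 -27.1   0. ] tool y heading -1.2622431223785626 j6 -0.2374890816227593
```

Emit:
play_rows --rows '[[[-1.7,1.7,0],[0,0,0.06],85],[[-3.6,3.3,0],[0,0,0.12],85],[[-5.5,4.8,0],[0,0,0.18],85],[[-7.5,6.2,0],[0,0,0.24],85],[[-7.5,6.2,0],[0,0,0.24],85]]'

```text
clock: 10.95
position: [594.2, -110.6, 64.4]
orientation: [0.793, 0.61, -0.0, -0.0]
force: [-3.8, 1.0, 1.9]
gripper_width: 0.999
```

```bash
python3 -c "
from h import *
look()"
```

```text
t 10.95 pos [ 594.2 -110.6   64.4] F [-3.8  1.   1.9] yaw -25.946211810531366 ctr z 98.8689918498256
[0, 0, 0, 3, 66, 359, 319, 62, 0, 0, 0, 0, 0, 0, 0, 0, 0, 0, 0, 0, 0, 0, 180, 62]
c in tool [-29.7 -26.7   0. ] tool y heading -14.885393367903127 j6 -0.009228621684712704
```

Emit:
play_rows --rows '[[[3,-3.7,0],[0,0,-0.12],85],[[5.6,-7.8,0],[0,0,-0.24],85],[[7.6,-12.2,0],[0,0,-0.36],85],[[9.1,-16.8,0],[0,0,-0.48],85],[[10,-21.5,0],[0,0,-0.6],85]]'

```text
clock: 11.42
position: [576.2, -95.1, 64.5]
orientation: [0.573, 0.82, 0.0, 0.0]
force: [0.4, -0.0, 0.7]
gripper_width: 1.0
```

Emit:
play_rows --rows '[[[3,-3.7,0],[0,0,-0.12],85],[[4.5,-6,0],[0,0,-0.18],85],[[4.5,-6,-20],[0,0,-0.18],85],[[4.5,-6,-55],[0,0,-0.18],85],[[4.5,-6,-90],[0,0,-0.18],85]]'

```text
clock: 11.83
position: [568.0, -92.8, 154.0]
orientation: [0.499, 0.866, -0.0, -0.001]
force: [1.6, -0.6, 0.9]
gripper_width: 0.996
```

```bash
python3 -c "
from h import *
grab_frame('top');grab_frame('top');look()
s=monitor.get_state();print(s['orientation'],s['joint_positions'])
p0=np.load('top.npy')
for n,cx,cy in (('key',571,274),('start',560,207)):
    m=(p0[...,2]>64)&(p0[...,2]<70)&(abs(p0[...,0]-cx)<25)&(abs(p0[...,1]-cy)<25); print(n,m.sum(),np.median(p0[m],0),cv2.minAreaRect(p0[m][:,:2].astype(np.float32)))
"
```

```text
t 11.9333 pos [573.7 -94.2 162.4] F [ 0.5 -1.4  0.5] yaw 0.06870346605815152 ctr z 98.77562630497582
[59, 15, 0, 0, 0, 0, 16, 117, 134, 40, 0, 0, 0, 0, 46, 64, 51, 1, 0, 0, 0, 0, 3, 40]
c in tool [-26.7 -30.4  -0. ] tool y heading 30.07156414270107 j6 -0.7758715889616404
[0.49961995 0.86623319 0.00125489 0.00428783] [-2.51089750e-01  1.12280608e-01  1.64075608e+00  1.15001662e-04
  1.37962126e+00 -7.75575937e-01]
key 184 [571.58381674 274.49989821  66.46915201] ((571.3841552734375, 274.5116882324219), (28.314804077148438, 28.1164493560791), 80.1574478149414)
start 122 [559.74024265 206.74137099  66.58741257] ((560.2451782226562, 206.77626037597656), (23.143712997436523, 23.213817596435547), 3.4492454528808594)
```

Emit:
play_rows --rows '[[[34,18,0],[0,0,0],0],[[68,36,0],[0,0,0],0],[[102,54,0],[0,0,0],0],[[136,72,0],[0,0,0],0],[[170,90,0],[0,0,0],0]]'

```text
clock: 12.4
position: [561.7, 100.6, 153.2]
orientation: [0.5, 0.866, -0.0, -0.0]
force: [0.4, -0.4, 0.2]
gripper_width: 0.291
```

Emit:
play_rows --rows '[[[34,18,0],[0,0,0],0],[[68,36,0],[0,0,0],0],[[102,54,0],[0,0,0],0],[[136,72,0],[0,0,0],0],[[170,90,0],[0,0,0],0]]'

```text
clock: 12.82
position: [555.1, 293.0, 153.1]
orientation: [0.5, 0.866, -0.0, -0.0]
force: [0.5, -0.5, 0.2]
gripper_width: 0.001
```

Emit:
play_rows --rows '[[[0,0,0],[0,0,0],0],[[0,0,0],[0,0,0],0],[[0,0,0],[0,0,0],0],[[0,0,0],[0,0,0],0],[[0,0,0],[0,0,0],0]]'

```text
clock: 13.23
position: [556.3, 289.8, 154.1]
orientation: [0.502, 0.865, -0.0, -0.0]
force: [-0.0, 0.1, -0.9]
gripper_width: -0.001
```

Run:
```python
from h import *
s=monitor.get_state(); f=grab_frame("wrist"); p=cloud(f,s); save(f,"w5.png"); print(s["position"],s["gripper_width"])
for n,cx,cy in (('key',571,274),('start',560,207)):
    m=(p[...,2]>64)&(p[...,2]<70)&(abs(p[...,0]-cx)<30)&(abs(p[...,1]-cy)<30)
    if m.sum()<20: print(n,m.sum()); continue
    print(n,m.sum(),np.median(p[m],0),cv2.minAreaRect(p[m][:,:2].astype(np.float32)),np.argwhere(m).mean(0))
    M=R.from_quat(s["orientation"]).as_matrix(); print("tool", M.T@(np.median(p[m],0)-s["position"]))
```

```text
[556.26836563 289.79700974 154.1236547 ] -0.0014980695287193475
key 1298 [568.16606857 273.5505668   66.92549915] ((569.1510009765625, 272.2430725097656), (28.2188777923584, 28.169939041137695), 80.36155700683594) [234.32742681 321.0816641 ]
tool [-19.99656465   2.30150905  87.2001206 ]
start 693 [557.16956123 206.35587512  66.94841541] ((556.52783203125, 205.37042236328125), (25.662086486816406, 22.46367835998535), 89.74288940429688) [296.44877345 265.33910534]
tool [-72.84622252 -40.62824592  87.20969524]
```

View pics/w5.png

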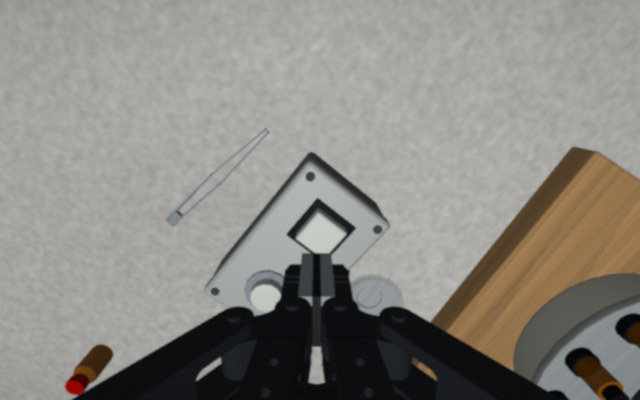

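Emit:
play_rows --rows '[[[-8,1,15],[0,0,0],0],[[-15,3,35],[0,0,0],0],[[-21,4,53],[0,0,0],0],[[-21,4,66],[0,0,0],0],[[-21,4,74],[0,0,0],0]]'

```text
clock: 13.7
position: [569.3, 273.6, 78.4]
orientation: [0.502, 0.865, -0.001, -0.001]
force: [0.5, -0.1, -0.5]
gripper_width: 0.001
```

Emit:
play_rows --rows '[[[0,0,3],[0,0,0],0],[[0,0,6],[0,0,0],0],[[0,0,8],[0,0,0],0],[[0,0,10],[0,0,0],0],[[0,0,12],[0,0,0],0]]'

```text
clock: 14.12
position: [570.6, 275.4, 69.4]
orientation: [0.501, 0.865, 0.001, 0.001]
force: [-0.2, 0.8, -0.1]
gripper_width: -0.003
```

Emit:
play_rows --rows '[[[0,0,1],[0,0,0],0],[[0,0,2],[0,0,0],0],[[0,0,3],[0,0,0],0],[[0,0,4],[0,0,0],0],[[0,0,4.5],[0,0,0],0]]'

```text
clock: 14.53
position: [570.2, 275.1, 64.3]
orientation: [0.501, 0.865, 0.0, 0.0]
force: [-1.8, -0.4, 3.2]
gripper_width: 0.0
```

Emit:
play_rows --rows '[[[0,0,0.5],[0,0,0],0],[[0,0,1],[0,0,0],0],[[0,0,1.5],[0,0,0],0],[[0,0,2],[0,0,0],0],[[0,0,2],[0,0,0],0]]'

```text
clock: 14.95
position: [570.2, 275.1, 62.2]
orientation: [0.501, 0.865, 0.0, 0.0]
force: [-0.8, 1.4, 3.0]
gripper_width: 0.003
```

Emit:
play_rows --rows '[[[0,0,0.3],[0,0,0],0],[[0,0,0.6],[0,0,0],0],[[0,0,0.9],[0,0,0],0],[[0,0,0.9],[0,0,0],0],[[0,0,0.9],[0,0,0],0]]'

```text
clock: 15.37
position: [570.3, 275.1, 62.0]
orientation: [0.501, 0.865, 0.0, 0.0]
force: [-2.8, 0.9, 9.3]
gripper_width: -0.001
```

Hard stop reached (9 N, z stalled at 62). Release.

Emit:
play_rows --rows '[[[0,0,0.4],[0,0,0],0],[[0,0,0.4],[0,0,0],0],[[0,0,0],[0,0,0],0],[[0,0,-4],[0,0,0],0],[[0,0,-12],[0,0,0],0]]'

```text
clock: 15.78
position: [569.3, 274.4, 72.2]
orientation: [0.501, 0.865, -0.001, -0.001]
force: [-0.3, -0.7, -0.1]
gripper_width: -0.002
```

Emit:
play_rows --rows '[[[0,0,-20],[0,0,0],0],[[10,0,-45],[0,0,0],0],[[25,-2,-75],[0,0,0],0],[[35,-2,-95],[0,0,0],0],[[40,-2,-100],[0,0,0],0]]'

```text
clock: 16.2
position: [549.7, 310.2, 178.2]
orientation: [0.501, 0.866, 0.003, 0.002]
force: [0.4, -0.4, 0.0]
gripper_width: 0.001
```

Emit:
play_rows --rows '[[[0,0,0],[0,0,0],0],[[0,0,0],[0,0,0],0],[[0,0,0],[0,0,0],0],[[0,0,0],[0,0,0],0],[[0,0,0],[0,0,0],0]]'

```text
clock: 16.62
position: [547.8, 307.7, 171.2]
orientation: [0.501, 0.865, -0.001, -0.001]
force: [0.0, 0.5, -0.4]
gripper_width: -0.001
```

Run:
```python
from h import *
s=monitor.get_state(); f=grab_frame("wrist"); p=cloud(f,s); print(s["position"],s["force"],s["clock"])
for n,cx,cy in (('key',570,273),('start',558,206)):
    m=(abs(p[...,0]-cx)<9)&(abs(p[...,1]-cy)<9); print(n,m.sum(),np.nanmedian(p[m][:,2]) if m.any() else None)
g=grab_frame("top"); save(g,"top2.png"); q=cloud(g); p0=np.load("top.npy")
for n,cx,cy in (('stop',562,-130),('key',571.4,274.5),('start',560,207)):
    for c in (p0,q):
        m=(abs(c[...,0]-cx)<7)&(abs(c[...,1]-cy)<7); print(n,m.sum(),np.nanmedian(c[m][:,2]) if m.any() else None)
```

```text
[547.81250436 307.68740152 171.18349383] [ 0.04759729  0.49298063 -0.40190371] 16.6167
key 326 67.03230159227509
start 297 67.06920677310828
stop 49 97.56524903484922
stop 53 97.70719396634671
key 49 66.36769397798524
key 579 390.1989805042932
start 48 66.52098674007291
start 48 66.7277205157157
```

View pics/top2.png

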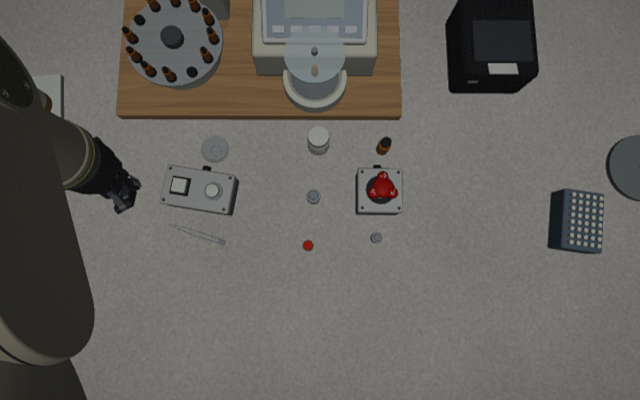

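The top picture shows the stop head out at (383,187), the reset key up at (179,186), and all bystanders where they were at the start. The arm is clear of everything.

```bash
python3 -c "
from cell import workorder; print(workorder.sign_off())"
```

```text
the job is handed in; nothing more can be done
None
```

The stop button check is done and the changer is re-armed. I handed the job in at about 17 s.

1. **Press:** I pushed the stop head in with the closed fingertips at about 8 N. With nothing touching it, its top stayed down at z ≈ 92 mm.
2. **Twist:** The first try passed just outside the lobe without turning the head, because the fingertip is narrower than I had assumed. I then opened the gripper wide and pushed one lobe clockwise with the inside of a single finger, using about 4 N. The latch let go, and the head sprang out to 98.8 mm and turned back to 0°.
3. **Reset:** I pressed the reset key to its hard stop at z = 62 mm, with about 9 N on it, then released it.

**Last checks:** The reset key is back at 67.0 mm and the start button is still at 67.1 mm. The stop head is out; the top camera reads the same as at the start to within 0.2 mm. In the final top view the bystanders look unmoved, judged by eye only. The arm is clear of everything.

The wrist and top cameras disagreed by 3 to 4 mm on the stop's position. I used a point between the two.

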